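# Move the wrench sockets to the new pin board in reverse order

### The arm

A 7-joint arm with a two-finger parallel gripper is mounted at the origin on a cart in front of the work surface, level with it; the furniture and walls round the work are solid. World frame = base frame: x ahead of the robot, y to its left, z up, the work surface at z = 0. Lengths are in m, angles in rad, forces in N, time in s.
With the tool pointing down it reaches from about 0.35 to 0.9 m from the base axis. Payload 8.1 kg.
Tool frame: the origin (TCP) lies midway between the tips of the shut fingers; the grasp point (between the pads) lies 19 mm behind it; z points along the fingers, y is the line along which they close (so a half turn about z gives the same grasp; the last joint's range is limited). The gripper opens to 92 mm and grips with 3 to 60 N. Pads are 19 mm wide; open, the fingers measure 130 mm over their backs; the gripper's body (75 mm by 190 mm) begins 47 mm behind the grasp point.
Start: joints at [-1.306, 0.434, 0.025, 1.573, -0.012, 1.134, -0.075], TCP at [0.225, 0.583, 0.227] pointing down, gripper open.
Joint ranges: [-2.62, 2.62], [-0.44, 2.09], [-1.27, 1.32], [0.08, 2.57], [-1.32, 4.46], [0.12, 2], [-2.74, 2.74]. Speed limits (rad/s): [2.22, 2.22, 3.01, 3.01, 3.14, 3.14, 3.14].

### API

Orientations are given as a 3x3 rotation matrix whose columns are the frame's x, y, z axes.
In Python, from plant import robot gives the robot as it stands. The module is installed in compiled form; this text tells all that it offers.
- The arm moves only by the tool drive_tool, never from a script. Its argument "motion" is a list of rows, each a list of 7 numbers: the finger opening in mm, from 0 to 91.8, then the shift along the tool's x, y, z in mm, then the turn, a rotation vector about the tool's x, y, z in degrees. A call has 1 to 8 rows; each row shifts and turns the commanded pose from where the row before left it, along the tool's axes as they then stand; what a row does not reach is not made up. A row lasts 1/12 s, in which the tool goes at most 41.7 mm and 7.16 degrees, less where a joint would pass 70% of its speed; a pose out of reach is approached as far as the arm can. A call with a gripper value outside its range is refused whole. The fingers move at their own pace and stop on an object; "force" is the grip in N (left out, the last holds). Time passes only in rows, so rows that do not move let the fingers close. It gives the time, the measured TCP pose, the force, the opening and the grip force at its end, in the units of the state.
- robot.state(): the state, without advancing time (a new reading comes with each control period).
- robot.snapshot(name): name is "scene" or "top" or "wrist"; returns the picture (480x640x3 uint8, blue, green, red); there is no depth.
- robot.camera_info(name): a dict with "fx", "fy", "cx", "cy" (pixels), "k1" (the pictures are not rectified: a ray, as slopes to the right and down, at radius r is drawn at 1 + k1 r^2 times it, then the intrinsics apply), "world_to_cam" (4x4, takes a point from world to camera coordinates). Camera axes: x right, y up, looking along -z (the intrinsics and any distortion apply to the point x, -y, -z); pixel columns grow to the right and rows downward; lengths in m; the calibration is good to about 2 mm. A picture is of the moment at which its call begins: read the wrist's pose just before it. camera_info takes no time and is no camera call; for the wrist camera it gives the pose at the moment of the call.
- robot.close_job(): hands the job in; it is judged then, once.
The state is a dict: "time_s": time; "qpos": joint angles; "joint_vel": joint speeds; "joint_torque": joint torques, N m; "ee_pos": TCP position; "eef_rot": TCP orientation; "contact_force": force on the tool from outside, world axes, zero at the start; "moment": the same for the moment, N m; "grip_width": opening from 0.0 (shut) to 1.0 (fully open); "grasp_force": force on a finger pad.
Only numpy, scipy, OpenCV 4.12 (cv2) and the standard library are available. Lean on these libraries where they do the work, as an engineer would, in place of code of your own. Each camera call takes 0.05 s, during which the arm holds its last target. There are 200 camera calls.

### The job

Move the four wrench sockets from the old clip rail onto the empty wooden pin board in reverse order, since the board is to be used from the other side of the bench: seen from where the robot stands, the socket at the left end of the rail goes on the pin at the right end of the board, the next one on the pin beside it, and so on. Stand each socket upright over its pin, open end down and fully down on the wood, and do not shift or tip the mug behind the rail.

Things in the scene. Friction and masses are not known exactly. Their poses are not given: they have to be found in the camera images.
- socket_s: loose bare-steel wrench socket, the smallest: thinnest and shortest of the four; upright cylinder, outer diameter 25 mm, height 40 mm, a round bore of 17 mm diameter open at the bottom and 26 mm deep, closed top with a dark square; the lowest 15 mm are 2 mm thinner. Origin: centre of its open lower end; z up along its axis. At the start it stands over the pin of a clip on the rail.
- socket_m: loose bare-steel wrench socket, the second smallest of the four; upright cylinder, outer diameter 31 mm, height 46 mm, a round bore of 23 mm diameter open at the bottom and 32 mm deep, closed top with a dark square; the lowest 15 mm are 2 mm thinner. Origin: centre of its open lower end; z up along its axis. At the start it stands over the pin of a clip on the rail.
- socket_l: loose bare-steel wrench socket, the second largest of the four; upright cylinder, outer diameter 38 mm, height 53 mm, a round bore of 30 mm diameter open at the bottom and 39 mm deep, closed top with a dark square; the lowest 15 mm are 2 mm thinner. Origin: centre of its open lower end; z up along its axis. At the start it stands over the pin of a clip on the rail.
- socket_xl: loose bare-steel wrench socket, the largest: thickest and tallest of the four; upright cylinder, outer diameter 46 mm, height 61 mm, a round bore of 37 mm diameter open at the bottom and 47 mm deep, closed top with a dark square; the lowest 15 mm are 2 mm thinner. Origin: centre of its open lower end; z up along its axis. At the start it stands over the pin of a clip on the rail.
- clip_s: fixed black clip of the old aluminium rail; holds socket_s at the start. Block 58 (x) x 34 (y) x 10 mm high, round upright pin 7 mm thick, tip 21.5 mm above the block. Origin: centre of the block's underside, 8 mm above the bench; x across the rail, away from the robot, y along it to the left, z up. Clips stand about 60 mm apart in changing order; rail 48 x 264 mm, up to 13 mm high.
- clip_m: fixed black clip of the old aluminium rail; holds socket_m at the start. Block 58 (x) x 34 (y) x 10 mm high, round upright pin 7 mm thick, tip 21.5 mm above the block. Origin: centre of the block's underside, 8 mm above the bench; x across the rail, away from the robot, y along it to the left, z up. Clips stand about 60 mm apart in changing order; rail 48 x 264 mm, up to 13 mm high.
- clip_l: fixed black clip of the old aluminium rail; holds socket_l at the start. Block 58 (x) x 34 (y) x 10 mm high, round upright pin 7 mm thick, tip 21.5 mm above the block. Origin: centre of the block's underside, 8 mm above the bench; x across the rail, away from the robot, y along it to the left, z up. Clips stand about 60 mm apart in changing order; rail 48 x 264 mm, up to 13 mm high.
- clip_xl: fixed black clip of the old aluminium rail; holds socket_xl at the start. Block 58 (x) x 34 (y) x 10 mm high, round upright pin 7 mm thick, tip 21.5 mm above the block. Origin: centre of the block's underside, 8 mm above the bench; x across the rail, away from the robot, y along it to the left, z up. Clips stand about 60 mm apart in changing order; rail 48 x 264 mm, up to 13 mm high.
- board: new pin board, fixed: light wooden strip 60 (x) x 260 (y) x 18 mm high, left or right of the rail. Four steel pins 7 mm thick, tips 21.5 mm above the wood, at x = 0, y = -90, -30, 30, 90 mm (right to left). Origin: centre of its underside, on the bench; x away from the robot, y along it to the left, z up. A seated socket's lower end is 18 mm above the bench, as on the clips.
- mug: loose white mug, 82 mm wide, 94 mm high, with a handle at its +y side; it stands behind the old rail (beyond it from the robot), its centre 120 to 140 mm from the rail's centre line. Not to be disturbed. Origin: centre of its underside.
Things that resemble listed ones, but are neither listed nor needed, are in the scene too. What is shaped like the clip_l but turquoise or yellow is not meant.

How it is judged:
By the outcome, as a careful person would: the job done as asked, in the order asked, and still so for the second after the job is handed in, with the robot touching nothing.
It also fails if it takes over 112 s, if anything falls off the work surface, if the arm or the gripper's body presses on something with over 40 N, if the wrist force passes 120 N, or if a joint passes its speed limit or range.

## Working session

There is one attempt and no reset: what is moved stays moved. The work goes in short steps, Python scripts to look and compute and a tool call to move; the robot and the scene stay as the last step left them, time stands still between calls to the robot, and variables do not carry over. Pictures are saved under pics/ and viewed, at most 14 in all, crops included, and the job is handed in when it is done.

Besides the shell and the picture viewer there is one more tool, called as a command line: name --pt "numbers of a row" for each row, then --argument value for the rest. drive_tool: Moves the arm, as the interface text tells. Its arguments: {"type":"object","properties":{"motion":{"type":"array","items":{"type":"array","items":{"type":"number"}}},"force":{"type":"number"}},"required":["motion"]}

```bash
mkdir -p pics
python3 - <<'E'
from plant import robot
import cv2,numpy as np
np.set_printoptions(precision=4,suppress=True)
for n in("scene","top"):
    cv2.imwrite(f"pics/{n}0.png",robot.snapshot(n)); i=robot.camera_info(n); print(n,i)
s=robot.state();print(s)
E
```

```text
scene {'fx': 545.7172962290331, 'fy': 545.7172962290331, 'cx': 323.2467958351182, 'cy': 244.53230338810536, 'k1': -0.09451697054196036, 'world_to_cam': array([[ 0.4372, -0.8993, -0.0137, -0.3167],
       [ 0.5746,  0.2675,  0.7735, -0.3676],
       [-0.6919, -0.346 ,  0.6336, -0.9433],
       [ 0.    ,  0.    ,  0.    ,  1.    ]])}
top {'fx': 449.5648107511128, 'fy': 449.5648107511128, 'cx': 322.32527158791913, 'cy': 239.28135151755293, 'k1': -0.04468905220018206, 'world_to_cam': array([[ 0.0228, -0.9991,  0.0366, -0.1071],
       [ 0.9899,  0.0277,  0.1392, -0.619 ],
       [-0.1401,  0.0331,  0.9896, -0.8425],
       [ 0.    ,  0.    ,  0.    ,  1.    ]])}
{'time_s': 0.1, 'qpos': array([-1.3056,  0.4351,  0.025 ,  1.574 , -0.0116,  1.134 , -0.0751]), 'joint_vel': array([-0.0007,  0.0008,  0.0009, -0.0036, -0.0003, -0.0009, -0.0005]), 'joint_torque': array([  0.003 , -66.9135,   0.988 , -31.515 ,  -0.0605,   0.0374,
         0.    ]), 'ee_pos': array([0.2247, 0.5827, 0.226 ]), 'eef_rot': array([[-0.9331,  0.3597, -0.0003],
       [ 0.3597,  0.9331, -0.0013],
       [-0.0002, -0.0014, -1.    ]]), 'contact_force': array([-0.4147, -0.1048, -0.9649]), 'moment': array([ 0.0054, -0.016 ,  0.0226]), 'grasp_force': 0.0, 'grip_width': 0.9968653891855622}
```

View pics/scene0.png

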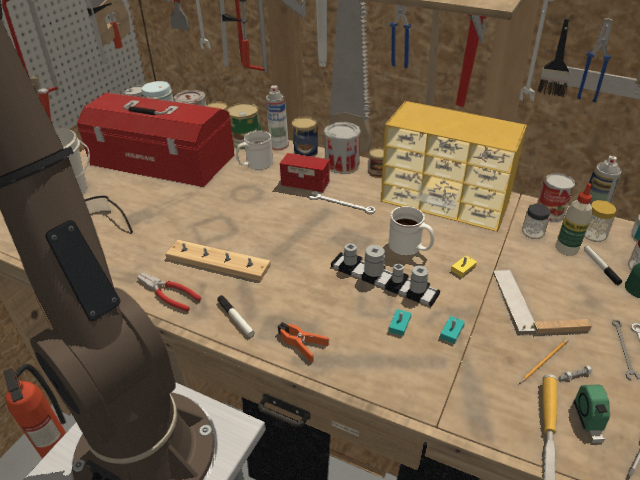

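View pics/top0.png

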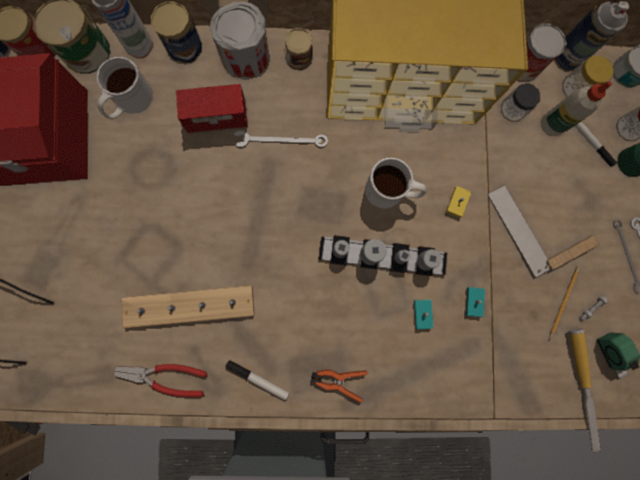

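The top picture shows the rail sockets, left to right, near (341,247), (374,251), (402,257) and (431,262). The board pins are near (140,312), (171,309), (202,306) and (233,303), and the mug is behind the rail at (390,183). I'll zoom in for accurate pixels.

```bash
python3 - <<'E'
import cv2,numpy as np
im=cv2.imread("pics/top0.png")
a=cv2.resize(im[150:290,310:460],None,fx=5,fy=4.0*1.25,interpolation=cv2.INTER_CUBIC)[:600]
b=cv2.resize(im[275:340,112:265],None,fx=5,fy=5,interpolation=cv2.INTER_CUBIC)
a=cv2.resize(im[170:285,310:460],None,fx=5,fy=5,interpolation=cv2.INTER_CUBIC)
cv2.imwrite("pics/a.png",a);cv2.imwrite("pics/b.png",b)
E
cat > h.py <<'E'
from plant import robot
import cv2,numpy as np
np.set_printoptions(precision=4,suppress=True)
def px2w(info,pts,z):
    """pixels -> world points on the plane(s) of height z"""
    K=np.array([[info['fx'],0,info['cx']],[0,info['fy'],info['cy']],[0,0,1]])
    # model draws undistorted slope * (1+k1 r^2), r = undistorted radius: OpenCV's k1
    u=cv2.undistortPoints(np.array(pts,float).reshape(-1,1,2),K,np.array([info['k1'],0,0,0])).reshape(-1,2)
    T=np.array(info['world_to_cam']);R,t=T[:3,:3],T[:3,3]
    d=np.c_[u[:,0],-u[:,1],-np.ones(len(u))]@R
    c=-R.T@t
    return c+d*((np.broadcast_to(z,len(u))-c[2])/d[:,2])[:,None]
def w2px(info,P):
    K=np.array([[info['fx'],0,info['cx']],[0,info['fy'],info['cy']],[0,0,1]])
    T=np.array(info['world_to_cam']);F=np.diag([1.,-1,-1])
    R=F@T[:3,:3];t=F@T[:3,3]
    return cv2.projectPoints(np.array(P,float).reshape(-1,1,3),cv2.Rodrigues(R)[0],t,K,np.array([info['k1'],0,0,0]))[0].reshape(-1,2)
E
```

```text
(no output)
```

View pics/a.png

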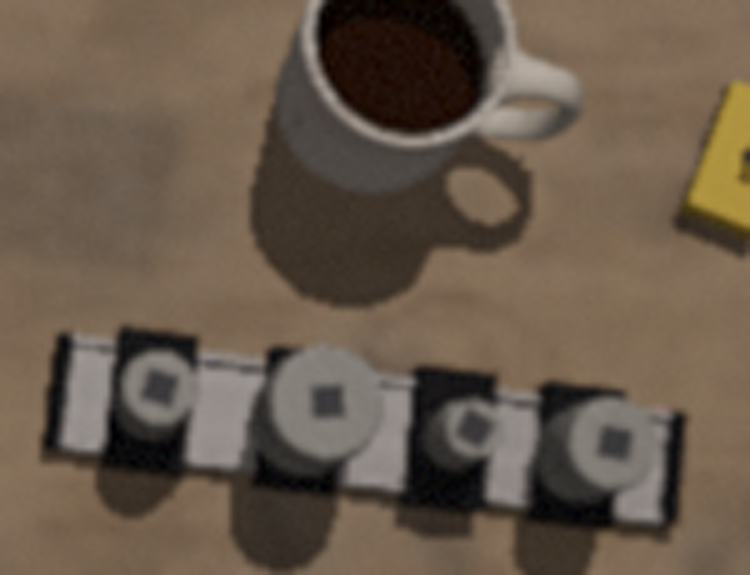

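View pics/b.png

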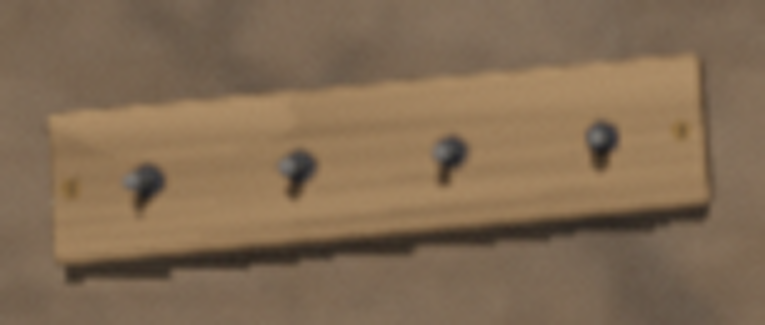

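The crops show rail order M, XL, S, L from left to right. Socket tops sit at crop a (159,388), (326,404), (475,428) and (615,443). Board pin tips are at crop b (147,177), (300,161), (453,149) and (603,134).

Run:
```python
from h import *
i=robot.camera_info("top")
A=lambda p:(np.array(p)+.5)/5-.5+[310,170]
B=lambda p:(np.array(p)+.5)/5-.5+[112,275]
s=px2w(i,A([(159,388),(326,404),(475,428),(615,443)]),[.064,.079,.058,.071]);print("sockets M XL S L\n",s[:,:2])
print("gaps",np.linalg.norm(np.diff(s,axis=0),axis=1))
d=s[0]-s[3];print("rail yaw",np.degrees(np.arctan2(-d[0],d[1])))
p=px2w(i,B([(147,177),(300,161),(453,149),(603,134)]),.0385);print("pins L->R\n",p[:,:2])
c=px2w(i,B([(50,115),(697,57),(708,203),(57,263)]),.018);print("board corners",c[:,:2],c.mean(0))
yaw=[np.arctan2(-(c[0]-c[1])[0],(c[0]-c[1])[1]),np.arctan2(-(c[3]-c[2])[0],(c[3]-c[2])[1])];print(np.degrees(yaw))
y=np.mean(yaw);print("pins from corners",[c.mean(0)[:2]+k*np.array([-np.sin(y),np.cos(y)]) for k in(.09,.03,-.03,-.09)])
# rail corners z=~.013
r=px2w(i,A([(63,330),(688,410),(670,525),(42,458)]),.01);print("rail",r[:,:2],r.mean(0))
m=px2w(i,A([(408,45)]),.094);print("mug rim",m)
m=px2w(i,A([(303,48),(515,40),(408,147),(580,95)]),.094);print("mug rim l r near, handle",m[:,:2])
```

```text
sockets M XL S L
 [[ 0.6045 -0.1279]
 [ 0.5982 -0.1906]
 [ 0.5929 -0.2524]
 [ 0.587  -0.3041]]
gaps [0.0647 0.0655 0.0536]
rail yaw -5.664063452665959
pins L->R
 [[0.4746 0.2562]
 [0.4823 0.1974]
 [0.4885 0.1385]
 [0.4958 0.0808]]
board corners [[0.4973 0.3039]
 [0.5272 0.0481]
 [0.4696 0.0413]
 [0.4395 0.2967]] [0.4834 0.1725 0.018 ]
[6.6618 6.7304]
pins from corners [array([0.4729, 0.2619]), array([0.4799, 0.2023]), array([0.4869, 0.1427]), array([0.4939, 0.0831])]
rail [[ 0.6342 -0.0921]
 [ 0.608  -0.3523]
 [ 0.5601 -0.344 ]
 [ 0.5812 -0.0848]] [ 0.5959 -0.2183  0.01  ]
mug rim [[ 0.7357 -0.2191  0.094 ]]
mug rim l r near, handle [[ 0.7332 -0.1786]
 [ 0.7392 -0.2606]
 [ 0.6957 -0.2191]
 [ 0.7183 -0.2856]]
```

```bash
cat >> h.py <<'E'
def plan(target,yaw,n,pos=None,R=None):
    """rows (shift in then-standing tool axes mm, turn deg) to go to target with tool y at angle yaw (deg), tool down, n rows;
    shift-before-turn in a row"""
    s=robot.state(); pos=s['ee_pos'] if pos is None else np.array(pos); R=s['eef_rot'] if R is None else R
    a=np.radians(yaw); y=np.array([np.cos(a),np.sin(a),0]); z=np.array([0,0,-1.]); Rt=np.c_[np.cross(y,z),y,z]
    rv=cv2.Rodrigues(R.T@Rt)[0].ravel(); print("turn deg",np.degrees(rv),"per row",np.degrees(rv)/n)
    d=(np.array(target)-pos)/n; Rk=R.copy(); dR=cv2.Rodrigues(rv/n)[0]
    for k in range(n):
        print(np.round(Rk.T@d*1e3,1),np.round(np.degrees(rv)/n,2)); Rk=Rk@dR
E
python3 - <<'E'
from h import *
s=robot.state();i=robot.camera_info("wrist");T=np.linalg.inv(i['world_to_cam']);R=s['eef_rot']
print("cam in tool",R.T@(T[:3,3]-s['ee_pos']),"\n",R.T@T[:3,:3],i['fx'],i['k1'])
plan([.42,.17,.3],20,14)
E
```

```text
cam in tool [ 0.0842  0.0001 -0.1591] 
 [[ 0.0004  0.9508  0.3099]
 [ 1.     -0.0007  0.001 ]
 [ 0.0012  0.3099 -0.9508]] 399.5943167881583 -0.015476620576896456
turn deg [-0.0696  0.0424 48.9191] per row [-0.005   0.003   3.4942]
[-23.6 -22.5  -5.2] [-0.    0.    3.49]
[-25.  -21.   -5.3] [-0.    0.    3.49]
[-26.2 -19.5  -5.3] [-0.    0.    3.49]
[-27.3 -17.8  -5.3] [-0.    0.    3.49]
[-28.4 -16.1  -5.3] [-0.    0.    3.49]
[-29.3 -14.4  -5.3] [-0.    0.    3.49]
[-30.1 -12.6  -5.3] [-0.    0.    3.49]
[-30.8 -10.7  -5.3] [-0.    0.    3.49]
[-31.4  -8.8  -5.3] [-0.    0.    3.49]
[-31.9  -6.9  -5.3] [-0.    0.    3.49]
[-32.2  -4.9  -5.3] [-0.    0.    3.49]
[-32.5  -2.9  -5.3] [-0.    0.    3.49]
[-32.6  -0.9  -5.3] [-0.    0.    3.49]
[-32.6   1.   -5.3] [-0.    0.    3.49]
```

drive_tool --pt "91.8 -24 -22 -5 0 0 3.5" --pt "91.8 -25 -21 -5 0 0 3.5" --pt "91.8 -26 -19 -5 0 0 3.5" --pt "91.8 -27 -17 -5 0 0 3.5" --pt "91.8 -28 -16 -5 0 0 3.5" --pt "91.8 -29 -14 -5 0 0 3.5" --pt "91.8 -30 -12 -5 0 0 3.5"

```text
time_s: 0.68
ee_pos: [0.3234, 0.378, 0.2617]
eef_rot: [[-0.698, 0.716, -0.0], [0.716, 0.698, -0.0], [0.0, -0.001, -1.0]]
contact_force: [0.2, 0.2, -0.1]
grip_width: 1.001
grasp_force: 0.0
```

drive_tool --pt "91.8 -30 -8 -5 0 0 3.5" --pt "91.8 -31 -5 -5 0 0 3.5" --pt "91.8 -30 -2 -5 0 0 3.5" --pt "91.8 -30 2 -5 0 0 3.5" --pt "91.8 -28 5 -5 0 0 3.5" --pt "91.8 -25 5 -5 0 0 3.5" --pt "91.8 -10 5 -5 0 0 3.5" --pt "91.8 0 0 0 0 0 0"

```text
time_s: 1.35
ee_pos: [0.435, 0.2258, 0.2975]
eef_rot: [[-0.333, 0.943, 0.002], [0.943, 0.333, -0.0], [-0.001, 0.002, -1.0]]
contact_force: [0.4, 1.1, 0.5]
grip_width: 0.999
grasp_force: 0.0
```

Run:
```python
from h import *
s=robot.state();i=robot.camera_info("wrist");im=robot.snapshot("wrist");print(s['time_s'],s['ee_pos'],s['eef_rot'],s['joint_vel'])
cv2.imwrite("pics/w1.png",im);np.save("w1.npy",i,allow_pickle=True)
pins=[[.4729,.2619],[.4799,.2023],[.4869,.1427],[.4939,.0831]]
print(w2px(i,[p+[.0395] for p in pins]))
```

```text
1.35 [0.435  0.2258 0.2975] [[-0.3333  0.9428  0.0017]
 [ 0.9428  0.3333 -0.0001]
 [-0.0007  0.0016 -1.    ]] [-0.0329  0.0039 -0.0646  0.0291 -0.0121 -0.017   0.0555]
[[370.9409 178.3729]
 [356.839  232.3402]
 [343.8496 281.9934]
 [331.8637 327.7622]]
```

View pics/w1.png

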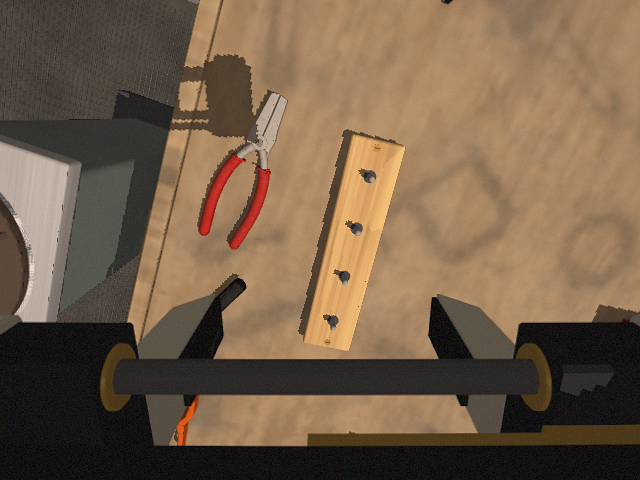

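The wrist picture shows the board with pin tips at about (370,176), (357,228), (345,276) and (333,322). Those are a few pixels from the prediction, so I'll recompute from them and plan the move to the rail.

Run:
```python
from h import *
i=np.load("w1.npy",allow_pickle=True).item()
p=px2w(i,[(370,175),(357,227),(345,275),(333,321)],.0385)[:,:2];print("tips L->R\n",p,p.mean(0),np.linalg.norm(np.diff(p,axis=0),axis=1))
b=px2w(i,[(369.5,181),(354,233),(340.5,280),(329,326)],.018)[:,:2]
c=px2w(i,[(347,131),(404,147),(349,350),(304,337)],.018)[:,:2];print("corners",c,c.mean(0))
plan([.55,-.13,.26],-10,14)
```

```text
tips L->R
 [[0.4708 0.2647]
 [0.4781 0.2077]
 [0.4853 0.1508]
 [0.4923 0.0915]] [0.4817 0.1787] [0.0574 0.0574 0.0597]
corners [[0.4341 0.2978]
 [0.4974 0.3027]
 [0.5296 0.0489]
 [0.47   0.0478]] [0.4828 0.1743]
turn deg [ 0.0297 -0.0067 29.8044] per row [ 0.0021 -0.0005  2.1289]
[-26.8  -0.8   2.6] [ 0.   -0.    2.13]
[-26.9   0.2   2.6] [ 0.   -0.    2.13]
[-26.8   1.2   2.6] [ 0.   -0.    2.13]
[-26.8   2.2   2.6] [ 0.   -0.    2.13]
[-26.7   3.2   2.6] [ 0.   -0.    2.13]
[-26.5   4.1   2.6] [ 0.   -0.    2.13]
[-26.4   5.1   2.6] [ 0.   -0.    2.13]
[-26.2   6.1   2.6] [ 0.   -0.    2.13]
[-25.9   7.1   2.6] [ 0.   -0.    2.13]
[-25.6   8.    2.6] [ 0.   -0.    2.13]
[-25.3   9.    2.6] [ 0.   -0.    2.13]
[-25.    9.9   2.6] [ 0.   -0.    2.13]
[-24.6  10.8   2.6] [ 0.   -0.    2.13]
[-24.2  11.7   2.6] [ 0.   -0.    2.13]
```

drive_tool --pt "91.8 -26 0 2 0 0 2" --pt "91.8 -27 0 2 0 0 2" --pt "91.8 -27 1 2 0 0 2" --pt "91.8 -27 2 2 0 0 2" --pt "91.8 -27 3 2 0 0 2" --pt "91.8 -27 4 2 0 0 2" --pt "91.8 -27 5 2 0 0 2" --pt "91.8 -26 6 2 0 0 2"

```text
time_s: 2.07
ee_pos: [0.5009, 0.0242, 0.2801]
eef_rot: [[-0.071, 0.997, -0.001], [0.997, 0.071, 0.001], [0.001, -0.001, -1.0]]
contact_force: [1.1, 0.0, 0.1]
grip_width: 1.002
grasp_force: 0.0
```

drive_tool --pt "91.8 -26 7 2 0 0 2" --pt "91.8 -26 8 2 0 0 2" --pt "91.8 -26 9 2 0 0 2" --pt "91.8 -25 10 2 0 0 2" --pt "91.8 -25 11 2 0 0 3" --pt "91.8 -15 12 2 0 0 3" --pt "91.8 0 0 0 0 0 0"

```text
time_s: 2.65
ee_pos: [0.5568, -0.1231, 0.2677]
eef_rot: [[0.179, 0.984, -0.001], [0.984, -0.179, -0.002], [-0.002, -0.001, -1.0]]
contact_force: [-0.1, 0.6, 0.4]
grip_width: 1.0
grasp_force: 0.0
```

Run:
```python
from h import *
s=robot.state();i=robot.camera_info("wrist");im=robot.snapshot("wrist");print(s['time_s'],s['ee_pos'],s['eef_rot'],s['joint_vel'])
cv2.imwrite("pics/w2.png",im);np.save("w2.npy",i,allow_pickle=True)
q=[[.6045,-.1279,.064],[.5982,-.1906,.079],[.5929,-.2524,.058],[.587,-.3041,.071]]
print(w2px(i,q))
```

```text
2.65 [ 0.5568 -0.1231  0.2677] [[ 0.1786  0.9839 -0.0009]
 [ 0.9839 -0.1786 -0.0016]
 [-0.0018 -0.0006 -1.    ]] [-0.0417 -0.0333 -0.0467  0.0335  0.0176  0.0092  0.0075]
[[376.9852 206.1873]
 [381.5356 275.2933]
 [381.8124 322.6576]
 [384.4753 372.7744]]
```

View pics/w2.png

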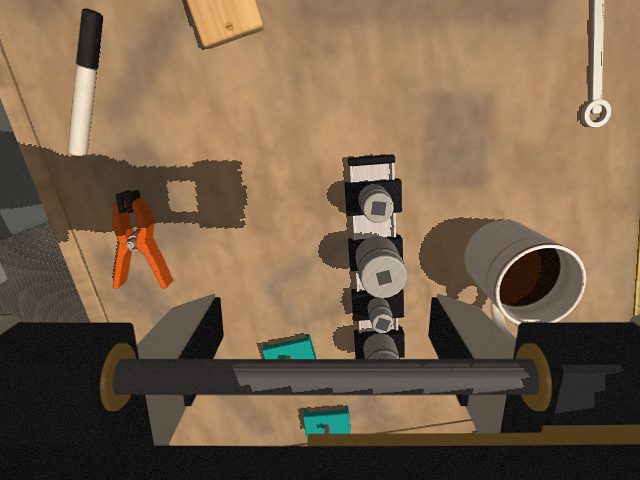

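M's top is at (379,206), XL's at (384,276) and S's at (382,321), all matching the prediction within about 2 px. I'll go for M.

```bash
cat >> h.py <<'E'
def shift(target,z=None):
    """world target -> single tool-axis shift (mm) from the measured pose"""
    s=robot.state(); d=np.array(target)-s['ee_pos']; print("shift mm",np.round(s['eef_rot'].T@d*1e3,1),"t",s['time_s'],"pos",s['ee_pos'])
E
python3 - <<'E'
from h import *
i=np.load("w2.npy",allow_pickle=True).item()
print(px2w(i,[(379,206),(384,275.5),(382,321)],[.064,.079,.058]))
shift([.6055,-.1275,.15]);shift([.6055,-.1275,.033])
E
```

```text
[[ 0.6064 -0.1281  0.064 ]
 [ 0.6005 -0.1912  0.079 ]
 [ 0.5934 -0.2505  0.058 ]]
shift mm [  2.3  49.8 117.6] t 2.7 pos [ 0.5563 -0.121   0.2676]
shift mm [  2.4  49.9 234.6] t 2.7 pos [ 0.5563 -0.121   0.2676]
```

drive_tool --pt "60 0 17 25 0 0 0" --pt "60 1 17 30 0 0 0" --pt "60 1 16 35 0 0 0" --pt "60 0 0 35 0 0 0" --pt "60 0 0 25 0 0 0" --pt "60 0 0 10 0 0 0" --pt "60 0 0 0 0 0 0" --pt "60 0 0 0 0 0 0" --force 25

```text
time_s: 3.37
ee_pos: [0.606, -0.1264, 0.1094]
eef_rot: [[0.173, 0.985, 0.0], [0.985, -0.173, 0.001], [0.001, -0.0, -1.0]]
contact_force: [-0.3, -0.3, 0.8]
grip_width: 0.655
grasp_force: 0.0
```

Run:
```python
from h import *
shift([.606,-.128,.033]);
i=robot.camera_info("wrist");cv2.imwrite("pics/w3.png",robot.snapshot("wrist"));print(w2px(i,[[.606,-.128,.064],[.606,-.1125,.064],[.5995,-.191,.079]]))
shift([.606,-.128,.033])
```

```text
shift mm [-1.6  0.3 76.4] t 3.3667 pos [ 0.606  -0.1264  0.1094]
[[325.4628 278.5192]
 [320.5189 252.4342]
 [333.3306 391.6549]]
shift mm [-1.2 -0.6 77.3] t 3.4167 pos [ 0.6067 -0.127   0.1103]
```

View pics/w3.png

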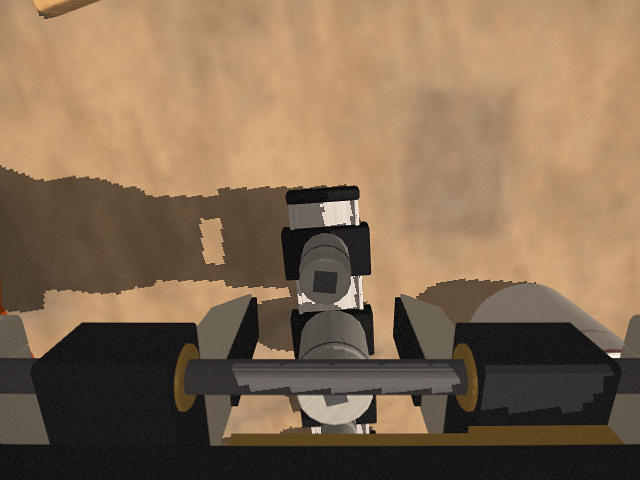

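M's top is at (325,281), predicted (325,279), so it is about 1 mm further right than assumed. I'll descend, grip and lift.

drive_tool --pt "60 -2 0 25 0 0 0" --pt "60 0 0 25 0 0 0" --pt "60 0 0 19 0 0 0" --pt "60 0 0 8 0 0 0" --pt "60 0 0 0 0 0 0" --pt "20 0 0 0 0 0 0" --pt "20 0 0 0 0 0 0" --pt "20 0 0 0 0 0 0" --force 25

```text
time_s: 4.08
ee_pos: [0.6066, -0.1298, 0.0334]
eef_rot: [[0.175, 0.985, 0.003], [0.985, -0.175, -0.0], [0.0, 0.003, -1.0]]
contact_force: [-0.1, 0.3, -0.1]
grip_width: 0.479
grasp_force: 0.0
```

drive_tool --pt "20 0 0 0 0 0 0" --pt "20 0 0 0 0 0 0" --pt "20 0 0 0 0 0 0" --pt "20 0 0 0 0 0 0"

```text
time_s: 4.42
ee_pos: [0.6058, -0.1296, 0.0323]
eef_rot: [[0.175, 0.985, 0.001], [0.985, -0.175, 0.0], [0.0, 0.001, -1.0]]
contact_force: [-0.6, -0.0, 5.6]
grip_width: 0.318
grasp_force: 25.0
```

drive_tool --pt "20 0 0 -5 0 0 0" --pt "20 0 0 -10 0 0 0" --pt "20 0 0 -10 0 0 0" --pt "20 0 0 -10 0 0 0" --pt "20 0 0 0 0 0 0"

```text
time_s: 4.83
ee_pos: [0.6069, -0.1301, 0.0694]
eef_rot: [[0.175, 0.985, 0.004], [0.985, -0.175, -0.001], [0.0, 0.004, -1.0]]
contact_force: [0.3, 0.0, -1.7]
grip_width: 0.318
grasp_force: 25.0
```

Run:
```python
from h import *
print(robot.state()['grip_width'],robot.state()['contact_force'])
cv2.imwrite("pics/w4.png",np.hstack([robot.snapshot("wrist")[200:,150:550],robot.snapshot("scene")[180:460,250:600]]))
plan([.494,.084,.16],10,12)
```

```text
0.3184603062725289 [ 0.2812  0.0085 -1.6747]
turn deg [  0.0871   0.002  -20.0696] per row [ 0.0073  0.0002 -1.6725]
[ 15.9 -12.3  -7.7] [ 0.01  0.   -1.67]
[ 16.2 -11.8  -7.7] [ 0.01  0.   -1.67]
[ 16.6 -11.3  -7.7] [ 0.01  0.   -1.67]
[ 16.9 -10.9  -7.7] [ 0.01  0.   -1.67]
[ 17.2 -10.4  -7.7] [ 0.01  0.   -1.67]
[17.5 -9.8 -7.7] [ 0.01  0.   -1.67]
[17.8 -9.3 -7.7] [ 0.01  0.   -1.67]
[18.1 -8.8 -7.7] [ 0.01  0.   -1.67]
[18.3 -8.3 -7.7] [ 0.01  0.   -1.67]
[18.5 -7.7 -7.7] [ 0.01  0.   -1.67]
[18.8 -7.2 -7.7] [ 0.01  0.   -1.67]
[19.  -6.7 -7.7] [ 0.01  0.   -1.67]
```

View pics/w4.png

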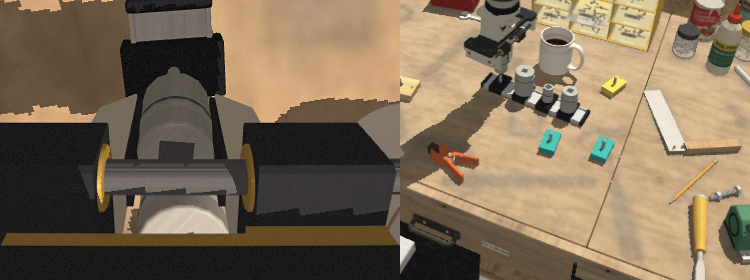

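M is lifted clear, held upright with its thin collar visible and its top at about (175,150) in the left half. I'll carry it to the board's right pin without turning the tool.

drive_tool --pt "20 0 0 -20 0 0 0" --pt "20 5 -4 -20 0 0 0" --pt "20 15 -12 -15 0 0 0" --pt "20 25 -19 -5 0 0 0" --pt "20 30 -23 0 0 0 0" --pt "20 33 -25 0 0 0 0" --pt "20 33 -26 0 0 0 0" --pt "20 25 -20 0 0 0 0"

```text
time_s: 5.6
ee_pos: [0.5054, 0.059, 0.1262]
eef_rot: [[0.173, 0.985, -0.002], [0.985, -0.173, 0.001], [0.001, -0.002, -1.0]]
contact_force: [0.4, 0.5, -1.7]
grip_width: 0.317
grasp_force: 25.0
```

drive_tool --pt "20 15 -12 0 0 0 0" --pt "20 10 -7 10 0 0 0" --pt "20 0 0 20 0 0 0" --pt "20 0 0 15 0 0 0" --pt "20 0 0 0 0 0 0" --pt "20 0 0 0 0 0 0"

```text
time_s: 6.1
ee_pos: [0.4926, 0.0837, 0.0813]
eef_rot: [[0.175, 0.984, -0.002], [0.984, -0.175, -0.001], [-0.001, -0.002, -1.0]]
contact_force: [0.5, 0.3, -0.4]
grip_width: 0.318
grasp_force: 25.0
```

Run:
```python
from h import *
shift([.4935,.0841,.034])
i=robot.camera_info("wrist");cv2.imwrite("pics/w5.png",robot.snapshot("wrist"));np.save("w5.npy",i)
P=[[.4935,.0841,.0395],[.4865,.1437,.0395],[.4795,.2033,.0395],[.4725,.2629,.0395]];print(w2px(i,P))
shift([.4935,.0841,.034])
```

```text
shift mm [ 0.6  0.9 47.3] t 6.1 pos [0.4926 0.0837 0.0813]
[[ 326.5457  277.4018]
 [ 291.8863  170.7274]
 [ 250.6699   43.7795]
 [ 201.4474 -107.9661]]
shift mm [ 0.4  0.1 48. ] t 6.15 pos [0.4934 0.0837 0.082 ]
```

View pics/w5.png

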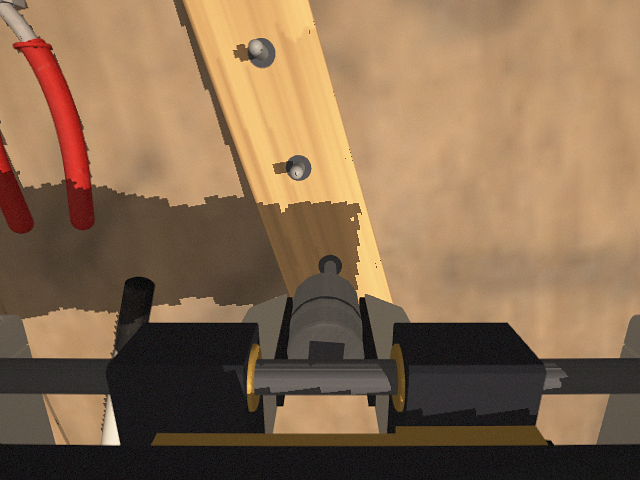

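M hangs just before its pin. Pin base rings are at (330,265), (299,167) and (262,52), and the light tips of the next two pins are at (297,173) and (256,46).

Run:
```python
from h import *
i=np.load("w5.npy",allow_pickle=True).item()
a=px2w(i,[(330,265),(299,167.5),(262,52.5)],.0185);print("rings",a)
print("tips",px2w(i,[(297,173.5),(256,45.5)],.0395))
# held socket top: where is it versus the TCP
print("socket top edges",px2w(i,[(327,350)],.034+.031+.048))
shift([.4935,.0841,.034])
```

```text
rings [[0.4954 0.0829 0.0185]
 [0.4884 0.1423 0.0185]
 [0.4812 0.2022 0.0185]]
tips [[0.4887 0.1419 0.0395]
 [0.4817 0.2022 0.0395]]
socket top edges [[0.494 0.086 0.113]]
shift mm [ 0.4  0.1 48. ] t 6.15 pos [0.4934 0.0837 0.082 ]
```

drive_tool --pt "20 -1 2 10 0 0 0" --pt "20 0 0 15 0 0 0" --pt "20 0 0 12 0 0 0" --pt "20 0 0 6 0 0 0" --pt "20 0 0 4 0 0 0" --pt "20 0 0 1 0 0 0" --pt "20 0 0 0 0 0 0"

```text
time_s: 6.73
ee_pos: [0.4954, 0.0826, 0.0339]
eef_rot: [[0.175, 0.985, 0.0], [0.985, -0.175, 0.0], [0.0, 0.0, -1.0]]
contact_force: [0.2, 0.4, -2.4]
grip_width: 0.313
grasp_force: 25.0
```

drive_tool --pt "20 0 0 1 0 0 0" --pt "20 0 0 0.5 0 0 0" --pt "20 0 0 0 0 0 0"

```text
time_s: 6.98
ee_pos: [0.4954, 0.0828, 0.0325]
eef_rot: [[0.175, 0.985, 0.001], [0.985, -0.175, 0.0], [0.0, 0.001, -1.0]]
contact_force: [-0.5, -0.0, -1.2]
grip_width: 0.32
grasp_force: 25.0
```

drive_tool --pt "20 0 0 0.5 0 0 0" --pt "60 0 0 0 0 0 0" --pt "60 0 0 0 0 0 0" --pt "60 0 0 0 0 0 0" --pt "60 0 0 0 0 0 0" --pt "60 0 0 0 0 0 0" --pt "60 0 0 -10 0 0 0" --pt "60 0 0 -25 0 0 0"

```text
time_s: 7.65
ee_pos: [0.4932, 0.0823, 0.0655]
eef_rot: [[0.175, 0.985, -0.005], [0.985, -0.175, -0.002], [-0.002, -0.004, -1.0]]
contact_force: [0.2, -0.0, 0.5]
grip_width: 0.649
grasp_force: 0.0
```

drive_tool --pt "70 0 0 -35 0 0 0" --pt "70 -5 4 -30 0 0 0" --pt "70 -20 13 0 0 0 0" --pt "70 -32 20 0 0 0 0" --pt "70 -38 20 0 0 0 0" --pt "70 -38 20 0 0 0 0" --pt "70 -38 20 0 0 0 0" --pt "70 -38 20 0 0 0 0"

```text
time_s: 8.32
ee_pos: [0.5725, -0.1406, 0.1326]
eef_rot: [[0.175, 0.985, 0.0], [0.985, -0.175, 0.0], [0.0, 0.0, -1.0]]
contact_force: [1.8, 0.5, 0.5]
grip_width: 0.762
grasp_force: 0.0
```

Run:
```python
from h import *
shift([.5995,-.1910,.125]); i=robot.camera_info("top")
cv2.imwrite("pics/t1.png",cv2.resize(robot.snapshot("top")[230:330,110:470],None,fx=2.2,fy=2.2))
```

```text
shift mm [-44.9  35.4   7.6] t 8.3167 pos [ 0.5725 -0.1406  0.1326]
```

View pics/t1.png

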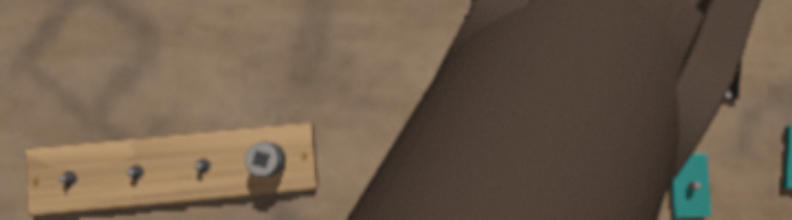

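M stands upright over the right pin, at crop (264,158). XL is next.

drive_tool --pt "78 -18 14 0 0 0 0" --pt "78 -17 14 0 0 0 0" --pt "78 -11 8 0 0 0 0" --pt "78 0 0 10 0 0 0" --pt "78 0 0 25 0 0 0" --pt "78 0 0 25 0 0 0" --pt "78 0 0 15 0 0 0" --pt "78 0 0 0 0 0 0"

```text
time_s: 9.03
ee_pos: [0.5969, -0.1877, 0.0532]
eef_rot: [[0.174, 0.985, -0.006], [0.985, -0.174, 0.002], [0.001, -0.006, -1.0]]
contact_force: [-0.6, -0.3, 0.3]
grip_width: 0.854
grasp_force: 0.0
```

Run:
```python
from h import *
shift([.600,-.192,.043]); print(robot.state()['contact_force'])
```

```text
shift mm [-3.7  3.8 10.1] t 9.0333 pos [ 0.5969 -0.1877  0.0532]
[-0.6247 -0.2516  0.3178]
```

drive_tool --pt "78 0 0 5 0 0 0" --pt "78 0 0 0 0 0 0" --pt "78 0 0 0 0 0 0"

```text
time_s: 9.28
ee_pos: [0.6001, -0.19, 0.0526]
eef_rot: [[0.175, 0.985, 0.001], [0.985, -0.175, -0.0], [0.0, 0.001, -1.0]]
contact_force: [0.7, -0.3, -0.0]
grip_width: 0.847
grasp_force: 0.0
```

drive_tool --pt "78 -2 0 5 0 0 0" --pt "78 0 0 4 0 0 0" --pt "78 0 0 0 0 0 0" --pt "30 0 0 0 0 0 0" --pt "30 0 0 0 0 0 0" --pt "30 0 0 0 0 0 0" --pt "30 0 0 0 0 0 0" --pt "30 0 0 0 0 0 0" --force 30

```text
time_s: 9.95
ee_pos: [0.5993, -0.1922, 0.0428]
eef_rot: [[0.175, 0.985, 0.0], [0.985, -0.175, -0.0], [0.0, 0.0, -1.0]]
contact_force: [-0.4, -0.4, -0.1]
grip_width: 0.538
grasp_force: 0.0
```

drive_tool --pt "30 0 0 0 0 0 0" --pt "30 0 0 0 0 0 0" --pt "30 0 0 0 0 0 0"

```text
time_s: 10.2
ee_pos: [0.5993, -0.1922, 0.0428]
eef_rot: [[0.175, 0.985, 0.0], [0.985, -0.175, -0.0], [0.0, 0.0, -1.0]]
contact_force: [-0.6, 0.4, 0.4]
grip_width: 0.492
grasp_force: 30.0
```

drive_tool --pt "30 0 0 -5 0 0 0" --pt "30 0 0 -15 0 0 0" --pt "30 0 0 -30 0 0 0" --pt "30 0 0 -30 0 0 0" --pt "30 10 -5 -10 0 0 0" --pt "30 20 -11 0 0 0 0" --pt "30 30 -16 0 0 0 0" --pt "30 35 -19 0 0 0 0"

```text
time_s: 10.87
ee_pos: [0.565, -0.09, 0.1328]
eef_rot: [[0.178, 0.984, 0.001], [0.984, -0.178, -0.001], [-0.001, 0.001, -1.0]]
contact_force: [1.1, 1.3, -1.9]
grip_width: 0.491
grasp_force: 30.0
```

drive_tool --pt "30 36 -19 0 0 0 0" --pt "30 36 -19 0 0 0 0" --pt "30 36 -19 0 0 0 0" --pt "30 36 -19 0 0 0 0" --pt "30 33 -18 0 0 0 0" --pt "30 23 -13 0 0 0 0" --pt "30 15 -9 0 0 0 0" --pt "30 0 0 0 0 0 0"

```text
time_s: 11.53
ee_pos: [0.4865, 0.1473, 0.1321]
eef_rot: [[0.168, 0.986, -0.002], [0.986, -0.168, 0.002], [0.001, -0.003, -1.0]]
contact_force: [0.4, -0.1, -2.5]
grip_width: 0.491
grasp_force: 30.0
```

drive_tool --pt "30 0 0 10 0 0 0" --pt "30 0 0 20 0 0 0" --pt "30 0 0 10 0 0 0" --pt "30 0 0 0 0 0 0" --pt "30 0 0 0 0 0 0"

```text
time_s: 11.95
ee_pos: [0.4887, 0.1409, 0.0921]
eef_rot: [[0.177, 0.984, -0.002], [0.984, -0.177, -0.001], [-0.001, -0.001, -1.0]]
contact_force: [0.9, 0.7, -1.3]
grip_width: 0.492
grasp_force: 30.0
```

Run:
```python
from h import *
shift([.4886,.1423,.043]); i=robot.camera_info("wrist");cv2.imwrite("pics/w6.png",robot.snapshot("wrist"))
```

```text
shift mm [ 1.4 -0.3 49.1] t 11.95 pos [0.4887 0.1409 0.0921]
```

View pics/w6.png

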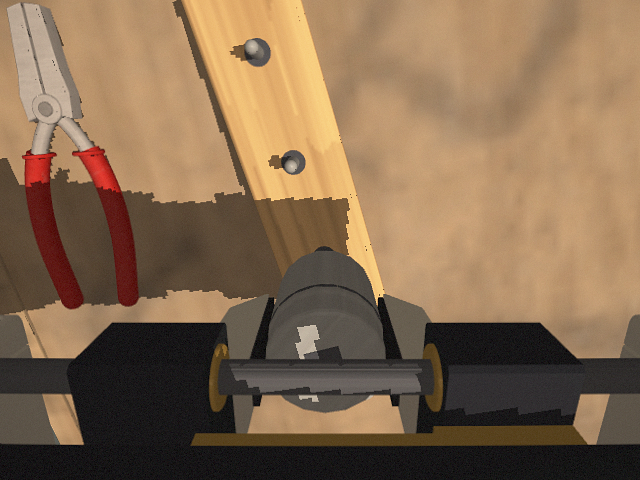

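XL is held upright in front of its pin, whose ring edge shows at (324,248). The next pins are at (293,162) and (257,51). I'll lower it.

drive_tool --pt "30 1 0 10 0 0 0" --pt "30 0 0 15 0 0 0" --pt "30 0 0 12 0 0 0" --pt "30 0 0 7 0 0 0" --pt "30 0 0 4 0 0 0" --pt "30 0 0 1 0 0 0" --pt "30 0 0 0 0 0 0" --pt "30 0 0 0 0 0 0"

```text
time_s: 12.67
ee_pos: [0.4897, 0.1432, 0.0442]
eef_rot: [[0.175, 0.985, 0.001], [0.985, -0.175, 0.0], [0.0, 0.001, -1.0]]
contact_force: [0.8, -0.1, -2.5]
grip_width: 0.49
grasp_force: 30.0
```

drive_tool --pt "30 0 0 1 0 0 0" --pt "30 0 0 0 0 0 0" --pt "30 0 0 0 0 0 0"

```text
time_s: 12.92
ee_pos: [0.4894, 0.1434, 0.043]
eef_rot: [[0.175, 0.985, 0.0], [0.985, -0.175, 0.0], [0.0, 0.0, -1.0]]
contact_force: [0.3, -0.4, -1.7]
grip_width: 0.492
grasp_force: 30.0
```

drive_tool --pt "30 0 0 0.5 0 0 0" --pt "75 0 0 0 0 0 0" --pt "75 0 0 0 0 0 0" --pt "75 0 0 0 0 0 0" --pt "75 0 0 0 0 0 0" --pt "75 0 0 0 0 0 0" --pt "75 0 0 -10 0 0 0" --pt "75 0 0 -30 0 0 0"

```text
time_s: 13.58
ee_pos: [0.487, 0.1425, 0.0804]
eef_rot: [[0.175, 0.985, -0.005], [0.985, -0.175, -0.003], [-0.004, -0.005, -1.0]]
contact_force: [0.2, 1.2, 0.0]
grip_width: 0.815
grasp_force: 0.0
```

drive_tool --pt "60 0 0 -35 0 0 0" --pt "60 -10 5 -15 0 0 0" --pt "60 -30 14 0 0 0 0" --pt "60 -36 17 0 0 0 0" --pt "60 -37 17 0 0 0 0" --pt "60 -37 17 0 0 0 0" --pt "60 -37 17 0 0 0 0" --pt "60 -37 17 0 0 0 0"

```text
time_s: 14.25
ee_pos: [0.5526, -0.0975, 0.1331]
eef_rot: [[0.175, 0.985, 0.001], [0.985, -0.175, 0.0], [0.0, 0.001, -1.0]]
contact_force: [1.0, 0.0, 0.1]
grip_width: 0.653
grasp_force: 0.0
```

drive_tool --pt "60 -37 17 0 0 0 0" --pt "60 -37 17 0 0 0 0" --pt "60 -37 17 0 0 0 0" --pt "60 -25 12 0 0 0 0" --pt "60 -10 5 10 0 0 0" --pt "60 0 0 20 0 0 0" --pt "60 0 0 0 0 0 0" --pt "60 0 0 0 0 0 0"

```text
time_s: 14.92
ee_pos: [0.593, -0.2499, 0.1015]
eef_rot: [[0.175, 0.985, -0.003], [0.985, -0.175, 0.001], [0.001, -0.003, -1.0]]
contact_force: [-0.5, 0.4, -0.6]
grip_width: 0.655
grasp_force: 0.0
```

Run:
```python
from h import *
shift([.593,-.2515,.029]); i=robot.camera_info("wrist");im=robot.snapshot("wrist")[150:,160:500];cv2.imwrite("pics/w7.png",np.hstack([im,robot.snapshot("top")[190:520,110:500][:im.shape[0]].repeat(1,0) if 0 else cv2.copyMakeBorder(robot.snapshot("top")[220:340,100:480],0,im.shape[0]-120,0,0,cv2.BORDER_CONSTANT)]));np.save("w7.npy",i)
print(w2px(i,[[.593,-.2515,.058]]));shift([.593,-.2515,.029])
```

```text
shift mm [-1.7  0.5 72.5] t 14.9167 pos [ 0.593  -0.2499  0.1015]
[[325.7078 279.8882]]
shift mm [-1.6 -0.9 74. ] t 15.0167 pos [ 0.5942 -0.2501  0.103 ]
```

View pics/w7.png

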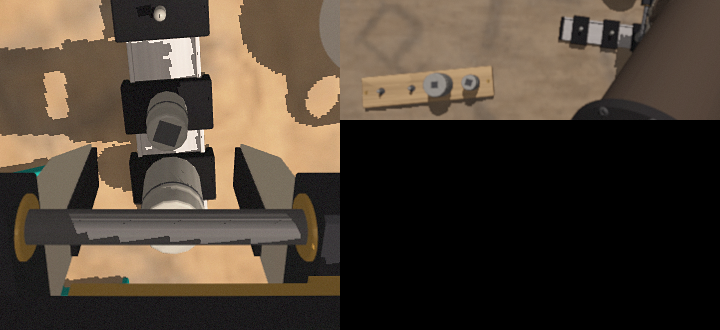

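S is at full-frame (327,284), predicted (326,280), so it is about 2 mm further right. XL and M stand on the board at crop (435,85) and (470,83).

Run:
```python
from h import *
i=np.load("w7.npy",allow_pickle=True).item();p=px2w(i,[(327,283.5)],.058)[0];print(p);shift([p[0],p[1],.029])
```

```text
[ 0.5933 -0.2537  0.058 ]
shift mm [-3.7 -0.2 74. ] t 15.0167 pos [ 0.5942 -0.2501  0.103 ]
```

drive_tool --pt "50 -4 0 20 0 0 0" --pt "50 0 0 25 0 0 0" --pt "50 0 0 18 0 0 0" --pt "50 0 0 8 0 0 0" --pt "50 0 0 2 0 0 0" --pt "50 0 0 0 0 0 0" --pt "15 0 0 0 0 0 0" --pt "15 0 0 0 0 0 0" --force 20

```text
time_s: 15.68
ee_pos: [0.5941, -0.2554, 0.0307]
eef_rot: [[0.175, 0.985, 0.002], [0.985, -0.175, -0.001], [-0.0, 0.002, -1.0]]
contact_force: [-0.3, -0.1, -0.1]
grip_width: 0.448
grasp_force: 0.0
```

drive_tool --pt "15 0 0 0 0 0 0" --pt "15 0 0 0 0 0 0" --pt "15 0 0 0 0 0 0" --pt "15 0 0 0 0 0 0" --pt "15 0 0 0 0 0 0"

```text
time_s: 16.1
ee_pos: [0.5935, -0.2553, 0.0297]
eef_rot: [[0.175, 0.985, 0.001], [0.985, -0.175, -0.0], [-0.0, 0.001, -1.0]]
contact_force: [-0.2, 1.6, 5.0]
grip_width: 0.261
grasp_force: 20.0
```

drive_tool --pt "15 0 0 -5 0 0 0" --pt "15 0 0 -15 0 0 0" --pt "15 0 0 -30 0 0 0" --pt "15 0 0 -30 0 0 0" --pt "15 10 -4 -15 0 0 0" --pt "15 25 -11 0 0 0 0" --pt "15 35 -15 0 0 0 0" --pt "15 36 -16 0 0 0 0"

```text
time_s: 16.77
ee_pos: [0.5659, -0.1428, 0.1247]
eef_rot: [[0.177, 0.984, 0.001], [0.984, -0.177, -0.001], [-0.0, 0.001, -1.0]]
contact_force: [0.2, 0.0, -1.5]
grip_width: 0.258
grasp_force: 20.0
```

drive_tool --pt "15 36 -16 0 0 0 0" --pt "15 36 -16 0 0 0 0" --pt "15 36 -16 0 0 0 0" --pt "15 36 -16 0 0 0 0" --pt "15 36 -16 0 0 0 0" --pt "15 36 -16 0 0 0 0" --pt "15 36 -16 0 0 0 0" --pt "15 36 -16 0 0 0 0"

```text
time_s: 17.43
ee_pos: [0.4898, 0.1649, 0.1245]
eef_rot: [[0.175, 0.985, -0.0], [0.985, -0.175, 0.0], [0.0, -0.0, -1.0]]
contact_force: [0.8, 0.6, -1.0]
grip_width: 0.26
grasp_force: 20.0
```

drive_tool --pt "15 25 -11 0 0 0 0" --pt "15 12 -5 0 0 0 0" --pt "15 0 0 10 0 0 0" --pt "15 0 0 20 0 0 0" --pt "15 0 0 18 0 0 0" --pt "15 0 0 0 0 0 0" --pt "15 0 0 0 0 0 0" --pt "15 0 0 0 0 0 0"

```text
time_s: 18.1
ee_pos: [0.4822, 0.2013, 0.0768]
eef_rot: [[0.177, 0.984, 0.001], [0.984, -0.177, -0.0], [-0.0, 0.001, -1.0]]
contact_force: [-0.7, 0.1, -0.8]
grip_width: 0.259
grasp_force: 20.0
```

Run:
```python
from h import *
shift([.4815,.2022,.030]); i=robot.camera_info("wrist");im=robot.snapshot("wrist");cv2.imwrite("pics/w8.png",cv2.resize(im[140:440,170:490],None,fx=2,fy=2));np.save("w8.npy",i)
s=robot.state();t=s['ee_pos'];R=s['eef_rot'];print(s['contact_force'],s['grip_width'])
h=np.array([[0,0,-.029]]);  # top face centre if centred in grip: 58-30=28..29 mm above TCP
print("expected top centre px",w2px(i,t+h@R.T),"top rim sides",w2px(i,t+np.array([[.0125,0,-.029],[-.0125,0,-.029]])@R.T))
print("pin ring/tip",w2px(i,[[.4815,.2022,.0185],[.4815,.2022,.0395],[.4744,.262,.0185],[.4744,.262,.0395]]))
```

```text
shift mm [ 0.8 -0.9 46.8] t 18.1 pos [0.4822 0.2013 0.0768]
[-0.1264  0.1121 -0.2381] 0.2583083968617422
expected top centre px [[324.8463 351.0775]] top rim sides [[324.8238 321.3811]
 [324.8678 379.2153]]
pin ring/tip [[323.4882 266.0464]
 [323.3077 280.25  ]
 [290.6862 165.9247]
 [287.1252 171.1651]]
```

View pics/w8.png

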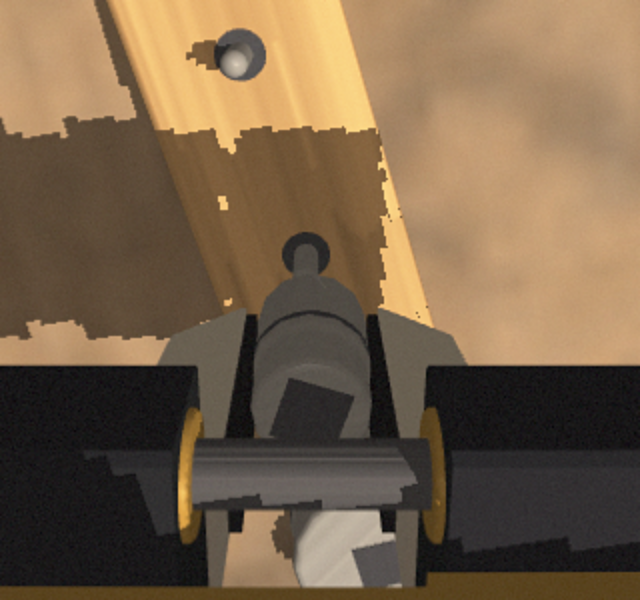

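S is upright and centred in the grip: far rim at row 320, predicted 321. Its pin ring is at (323,267), predicted (323,266). I'll lower it.

drive_tool --pt "15 0.5 -0.5 10 0 0 0" --pt "15 0 0 15 0 0 0" --pt "15 0 0 11 0 0 0" --pt "15 0 0 6 0 0 0" --pt "15 0 0 3 0 0 0" --pt "15 0 0 1 0 0 0" --pt "15 0 0 0 0 0 0" --pt "15 0 0 0 0 0 0"

```text
time_s: 18.82
ee_pos: [0.4815, 0.2031, 0.0306]
eef_rot: [[0.175, 0.985, 0.001], [0.985, -0.175, 0.0], [0.0, 0.001, -1.0]]
contact_force: [-0.6, 0.7, -0.9]
grip_width: 0.257
grasp_force: 20.0
```

drive_tool --pt "15 0 0 1 0 0 0" --pt "15 0 0 0 0 0 0" --pt "60 0 0 0 0 0 0" --pt "60 0 0 0 0 0 0" --pt "60 0 0 0 0 0 0" --pt "60 0 0 0 0 0 0" --pt "60 0 0 -10 0 0 0" --pt "60 0 0 -25 0 0 0"

```text
time_s: 19.48
ee_pos: [0.4793, 0.2022, 0.0629]
eef_rot: [[0.175, 0.985, -0.004], [0.985, -0.175, -0.003], [-0.003, -0.004, -1.0]]
contact_force: [-0.2, 0.8, 0.3]
grip_width: 0.63
grasp_force: 0.0
```

drive_tool --pt "60 0 0 -35 0 0 0" --pt "60 0 0 -30 0 0 0" --pt "60 -20 8 0 0 0 0" --pt "60 -35 14 0 0 0 0" --pt "60 -37 15 0 0 0 0" --pt "60 -37 15 0 0 0 0" --pt "60 -37 15 0 0 0 0" --pt "60 -37 15 0 0 0 0"

```text
time_s: 20.15
ee_pos: [0.5264, -0.0129, 0.1301]
eef_rot: [[0.175, 0.985, 0.001], [0.985, -0.175, 0.0], [0.0, 0.0, -1.0]]
contact_force: [0.9, 0.5, 1.0]
grip_width: 0.652
grasp_force: 0.0
```

drive_tool --pt "60 -37 15 0 0 0 0" --pt "60 -37 15 0 0 0 0" --pt "60 -37 15 0 0 0 0" --pt "60 -37 15 0 0 0 0" --pt "70 -37 15 0 0 0 0" --pt "70 -37 15 0 0 0 0" --pt "70 -35 14 0 0 0 0" --pt "70 -22 7 0 0 0 0"

```text
time_s: 20.82
ee_pos: [0.5864, -0.3103, 0.1302]
eef_rot: [[0.178, 0.984, 0.0], [0.984, -0.178, -0.003], [-0.003, 0.001, -1.0]]
contact_force: [-0.3, -0.2, 1.8]
grip_width: 0.76
grasp_force: 0.0
```

drive_tool --pt "70 0 0 10 0 0 0" --pt "70 0 0 10 0 0 0" --pt "70 0 0 0 0 0 0" --pt "70 0 0 0 0 0 0"

```text
time_s: 21.15
ee_pos: [0.5865, -0.303, 0.1084]
eef_rot: [[0.173, 0.985, -0.002], [0.985, -0.173, 0.002], [0.002, -0.002, -1.0]]
contact_force: [0.2, -0.7, 0.1]
grip_width: 0.764
grasp_force: 0.0
```

Run:
```python
from h import *
shift([.587,-.3055,.037]); i=robot.camera_info("wrist");im=robot.snapshot("wrist")[150:,160:500];t=robot.snapshot("top")[230:340,100:300]
t=cv2.copyMakeBorder(cv2.resize(t,None,fx=2,fy=2),0,im.shape[0]-220,0,0,cv2.BORDER_CONSTANT)
cv2.imwrite("pics/w9.png",np.hstack([im,t]));np.save("w9.npy",i)
print(w2px(i,[[.587,-.3055,.071]]));shift([.587,-.3055,.037])
```

```text
shift mm [-2.4  1.1 71.4] t 21.15 pos [ 0.5865 -0.303   0.1084]
[[326.8186 285.6958]]
shift mm [-1.9  0.1 72.5] t 21.25 pos [ 0.5872 -0.3036  0.1095]
```

View pics/w9.png

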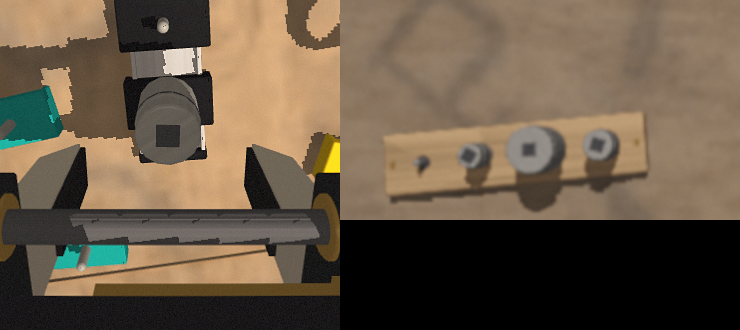

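L is at full-frame (328,285), as predicted. S, XL and M stand upright on the board at crop (473,155), (533,150) and (600,145), with only the left pin free.

drive_tool --pt "70 -2 0.5 20 0 0 0" --pt "70 0 0 25 0 0 0" --pt "70 0 0 18 0 0 0" --pt "70 0 0 7 0 0 0" --pt "70 0 0 2 0 0 0" --pt "70 0 0 0 0 0 0" --pt "25 0 0 0 0 0 0" --pt "25 0 0 0 0 0 0" --force 30

```text
time_s: 21.92
ee_pos: [0.5877, -0.3077, 0.0386]
eef_rot: [[0.175, 0.985, 0.002], [0.985, -0.175, -0.001], [-0.0, 0.002, -1.0]]
contact_force: [0.1, 0.1, -0.6]
grip_width: 0.661
grasp_force: 0.0
```

drive_tool --pt "25 0 0 0 0 0 0" --pt "25 0 0 0 0 0 0" --pt "25 0 0 0 0 0 0" --pt "25 0 0 0 0 0 0" --pt "25 0 0 0 0 0 0" --pt "25 0 0 0 0 0 0"

```text
time_s: 22.42
ee_pos: [0.5871, -0.3074, 0.0375]
eef_rot: [[0.175, 0.985, 0.0], [0.985, -0.175, -0.0], [0.0, 0.0, -1.0]]
contact_force: [0.5, -0.0, 3.1]
grip_width: 0.382
grasp_force: 30.0
```

drive_tool --pt "25 0 0 -5 0 0 0" --pt "25 0 0 -15 0 0 0" --pt "25 0 0 -30 0 0 0" --pt "25 0 0 -30 0 0 0" --pt "25 10 -4 -15 0 0 0" --pt "25 25 -10 0 0 0 0" --pt "25 35 -14 0 0 0 0" --pt "25 36 -14 0 0 0 0"

```text
time_s: 23.08
ee_pos: [0.5634, -0.1957, 0.1326]
eef_rot: [[0.177, 0.984, 0.001], [0.984, -0.177, -0.001], [-0.0, 0.001, -1.0]]
contact_force: [0.6, 0.1, -1.8]
grip_width: 0.384
grasp_force: 29.9
```

drive_tool --pt "25 36 -14 0 0 0 0" --pt "25 36 -14 0 0 0 0" --pt "25 36 -14 0 0 0 0" --pt "25 36 -14 0 0 0 0" --pt "25 36 -14 0 0 0 0" --pt "25 36 -14 0 0 0 0" --pt "25 36 -14 0 0 0 0" --pt "25 36 -14 0 0 0 0"

```text
time_s: 23.75
ee_pos: [0.5034, 0.1092, 0.1325]
eef_rot: [[0.175, 0.985, -0.0], [0.985, -0.175, 0.0], [0.0, -0.0, -1.0]]
contact_force: [0.4, 0.0, -1.6]
grip_width: 0.387
grasp_force: 29.9
```

drive_tool --pt "25 36 -14 0 0 0 0" --pt "25 36 -14 0 0 0 0" --pt "25 36 -14 0 0 0 0" --pt "25 25 -10 0 0 0 0" --pt "25 12 -4 0 0 0 0" --pt "25 0 0 0 0 0 0" --pt "25 0 0 0 0 0 0"

```text
time_s: 24.33
ee_pos: [0.4744, 0.2597, 0.1322]
eef_rot: [[0.174, 0.985, -0.0], [0.985, -0.174, -0.001], [-0.001, 0.0, -1.0]]
contact_force: [-0.1, -0.3, -1.2]
grip_width: 0.382
grasp_force: 29.9
```

Run:
```python
from h import *
shift([.4744,.2605,.0375]);s=robot.state();print(s['contact_force'],s['grip_width'])
```

```text
shift mm [ 0.9 -0.1 94.7] t 24.3333 pos [0.4744 0.2597 0.1322]
[-0.1194 -0.3299 -1.1696] 0.38164969249968034
```

drive_tool --pt "25 1 0 15 0 0 0" --pt "25 0 0 25 0 0 0" --pt "25 0 0 20 0 0 0" --pt "25 0 0 15 0 0 0" --pt "25 0 0 10 0 0 0" --pt "25 0 0 6 0 0 0" --pt "25 0 0 2 0 0 0" --pt "25 0 0 0 0 0 0"

```text
time_s: 25.0
ee_pos: [0.4751, 0.2603, 0.0394]
eef_rot: [[0.176, 0.984, 0.0], [0.984, -0.176, -0.0], [-0.0, 0.0, -1.0]]
contact_force: [0.2, -0.7, -1.2]
grip_width: 0.386
grasp_force: 29.9
```

drive_tool --pt "25 0 0 0 0 0 0" --pt "25 0 0 0 0 0 0"

```text
time_s: 25.17
ee_pos: [0.4752, 0.2613, 0.04]
eef_rot: [[0.175, 0.985, 0.001], [0.985, -0.175, 0.001], [0.001, 0.001, -1.0]]
contact_force: [-1.1, -0.2, -1.3]
grip_width: 0.386
grasp_force: 29.9
```

Lower the last 2 mm, release, and retreat high.

drive_tool --pt "25 0 0 1 0 0 0" --pt "25 0 0 1 0 0 0" --pt "25 0 0 0 0 0 0" --pt "25 0 0 0 0 0 0"

```text
time_s: 25.5
ee_pos: [0.4749, 0.2614, 0.0375]
eef_rot: [[0.175, 0.985, 0.001], [0.985, -0.175, 0.0], [0.001, 0.0, -1.0]]
contact_force: [0.9, -0.7, -0.8]
grip_width: 0.39
grasp_force: 29.9
```

drive_tool --pt "70 0 0 0 0 0 0" --pt "70 0 0 0 0 0 0" --pt "70 0 0 0 0 0 0" --pt "70 0 0 0 0 0 0" --pt "70 0 0 0 0 0 0" --pt "70 0 0 0 0 0 0" --pt "70 0 0 -10 0 0 0" --pt "70 0 0 -25 0 0 0"

```text
time_s: 26.17
ee_pos: [0.4729, 0.2601, 0.0708]
eef_rot: [[0.175, 0.985, -0.004], [0.985, -0.175, -0.003], [-0.004, -0.003, -1.0]]
contact_force: [-0.3, 0.1, 0.9]
grip_width: 0.761
grasp_force: 0.0
```

drive_tool --pt "70 0 0 -35 0 0 0" --pt "70 0 0 -35 0 0 0" --pt "70 20 -10 -35 0 0 0" --pt "70 35 -20 -20 0 0 0" --pt "70 35 -20 0 0 0 0" --pt "70 35 -20 0 0 0 0" --pt "70 35 -20 0 0 0 0" --pt "70 0 0 0 0 0 0"

```text
time_s: 26.83
ee_pos: [0.4096, 0.4408, 0.1959]
eef_rot: [[0.164, 0.986, -0.002], [0.986, -0.164, 0.004], [0.003, -0.003, -1.0]]
contact_force: [-1.2, 1.5, -1.4]
grip_width: 0.758
grasp_force: 0.0
```

Run:
```python
from h import *
s=robot.state();print(s['time_s'],s['ee_pos'])
i=robot.camera_info("top");im=robot.snapshot("top");cv2.imwrite("pics/t2.png",im)
im0=cv2.imread("pics/top0.png")
# mug: pixel shift between first and last top pictures
for n,r in dict(mug=(155,225,360,432)).items():
    a=[x[r[0]:r[1],r[2]:r[3]].mean(2).astype(np.float32) for x in(im0,im)];print(n,cv2.phaseCorrelate(*a),np.abs(a[0]-a[1]).mean())
# sockets: correlate a drawn top disc (bright, dark square) at the expected places, for seated and unseated heights
g=cv2.cvtColor(im,cv2.COLOR_BGR2GRAY)
for n,x,y,h,d in(("L",.4744,.262,.071,38),("S",.4815,.2022,.058,25),("XL",.4886,.1423,.079,46),("M",.4956,.0828,.064,31)):
    p=w2px(i,[[x,y,h]])[0];c=np.round(p).astype(int);w=g[c[1]-7:c[1]+8,c[0]-7:c[0]+8]
    sq=cv2.GaussianBlur(w,(5,5),0).astype(float);q=sq[3:12,3:12];wt=np.clip(np.percentile(q,60)-q,0,None);yy,xx=np.mgrid[-4:5,-4:5]
    print(n,"predicted top",p,"dark square at",c+[(wt*xx).sum()/wt.sum(),(wt*yy).sum()/wt.sum()],w.max())
```

```text
26.8333 [0.4096 0.4408 0.1959]
mug ((-0.061867076426153744, -0.018166499626779853), 0.9178184200952082) 1.5853837
L predicted top [131.6028 310.2734] dark square at [130.2746 310.2954] 127
S predicted top [166.0204 307.2609] dark square at [164.7822 307.7648] 136
XL predicted top [195.1902 304.3773] dark square at [193.9433 304.3715] 130
M predicted top [228.9437 301.4271] dark square at [228.1048 301.9716] 142
```

All four tops sit where seated sockets should, with the same offset of about 1 px, and the mug has not moved. I'm handing in.

```bash
python3 -c "
from plant import robot
print(robot.close_job())"
```

```text
the job is handed in; nothing more can be done
None
```

I moved all four sockets onto the board in reverse order: L, S, XL and M from left to right, each released at its seated height over its pin. The last top picture, checked by pixel measurement only, puts every socket top within about 1 px of where a seated one should be and shows the mug unmoved, and I handed the job in at about 27 s.

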